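Lock a membrane cell press: throw its toggle clamp over centre with the extension bar

ROBOT

A 7-joint arm with a two-finger parallel gripper is mounted at the origin on a cart in front of the work surface, level with it; the furniture and walls round the work are solid. World frame = base frame: x ahead of the robot, y to its left, z up, the work surface at z = 0. Lengths are in m, angles in rad, forces in N, time in s.
With the tool pointing down it reaches from about 0.4 to 0.875 m from the base axis. Payload 6.5 kg.
Tool frame: the origin (TCP) lies on the centre line of the jaws, within the pads' length; the fingertips stand 19 mm ahead of it and the grasp point (between the pads) is the TCP (arm.nose_length is the z of the fingertips in the tool frame, in m); z points along the fingers, y is the line along which they close (so a half turn about z gives the same grasp; the last joint's range is limited). The gripper opens to 88 mm and grips with 3 to 60 N. Pads are 18 mm wide; open, the fingers measure 123 mm over their backs; the gripper's body (75 mm by 187 mm) begins 45 mm behind the grasp point.
Start: joints at [1.078, 0.536, -0.004, 1.538, 0.003, 1.067, -0.071], TCP at [0.269, -0.592, 0.258] pointing down, gripper open.
Joint ranges: [-2.7, 2.7], [-0.37, 2.16], [-1.27, 1.26], [0.24, 2.4], [-1.31, 4.45], [0.19, 1.91], [-2.76, 2.76]. Speed limits (rad/s): [2.39, 2.39, 3.14, 3.14, 3.14, 3.14, 3.14].

INTERFACE

Orientations are given as a unit quaternion [w, x, y, z].
In Python, from cell import arm gives the robot as it stands.
- The arm moves only by the tool servo_tool, never from a script. Its argument "rows" is a list of rows, each a list of 6 numbers: the shift along the world's x, y, z in m, then the turn, a rotation vector about the world's x, y, z in units of 5 degrees (1.0 is 5 degrees). A call has 1 to 20 rows; each row shifts and turns the commanded pose from where the row before left it; what a row does not reach is not made up. A row lasts 1/12 s, in which the tool goes at most 41.7 mm and 7.16 degrees, less where a joint would pass 70% of its speed; a pose out of reach is approached as far as the arm can. A call is refused whole if a number of a shift passes 0.0417 or a number of a turn 1, either way. A call with a gripper value outside its range is refused whole. "claw" is the closure, from 0 (fully open) to 1 (shut), set as the call begins (left out, the last holds). The fingers move at their own pace and stop on an object; the grip force is fixed at half the most. Time passes only in rows, so rows that do not move let the fingers close. It gives the time, the measured TCP pose, the force, the opening and the grip force at its end, in the units of the state.
- arm.state(): the state, without advancing time (a new reading comes with each control period).
- arm.get_image(name): name is "side" or "top" or "wrist"; returns the picture (420x560x3 uint8, red, green, blue); there is no depth.
- arm.camera_params(name): a dict with "camera_matrix" (3x3 intrinsics, pixels), "R" (3x3) and "t" (3): a world point X has camera coordinates R X + t. Camera axes: x right, y down, z forward; pixel columns grow to the right and rows downward; lengths in m; the calibration is good to about 2 mm. A picture is of the moment at which its call begins: read the wrist's pose just before it. camera_params takes no time and is no camera call; for the wrist camera it gives the pose at the moment of the call.
- arm.hand_in(): hands the job in; it is judged then, once.
The state is a dict: "time_s": time; "q": joint angles; "qd": joint speeds; "joint_efforts": joint torques, N m; "tcp_pos": TCP position; "tool_rot": TCP orientation; "force": force on the tool from outside, world axes, zero at the start; "wrist_torque": the same for the moment, N m; "width": finger opening in m; "finger_force": force on a finger pad.
Only numpy, scipy, OpenCV 4.12 (cv2) and the standard library are available. Lean on these libraries where they do the work, as an engineer would, in place of code of your own. Each camera call takes 0.05 s, during which the arm holds its last target. There are 200 camera calls.

TASK

Lock the membrane cell in its press: push the loose square extension bar fully home onto the short round lever of the toggle clamp, and with it swing the lever clockwise (seen from above) past the dead point until it bears on its stop screw, firmly but without wrenching. Then draw the bar off, leaving the lever locked against the screw, and lay it flat on the bench, clear of the press. Work the lever with the bar only, never with the gripper, and leave everything else where it is.

Things in the scene. Friction and masses are not known exactly. Their poses are not given: they have to be found in the camera images.
- bar_center (a point): Centre (half-way up) of the loose extension bar: a plain steel square tube, 200 mm long, 24 x 24 mm, about 0.26 kg, lying on the bench. x runs along the bar, z up. Its -x end is open: a 16 x 16 mm square socket, 45 mm deep; its +x end is closed with a black cap. Grip it across its 24 mm, near the middle.
- bar_floor (a point): Centre of the floor of the bar's socket, 45 mm inside the open end (55 mm from the bar's centre towards -x).
- pivot (a point): On the vertical axis of the clamp's lever, 62 mm above the bench. Its x, y, z are those of the press, a fixed aluminium plate 115 x 290 x 12 mm: the clamp sits near its -y end (pivot 40 mm from that end); towards +y follow the spring spindle, a stack of membrane cell plates and an end plate, up to 110 mm high. Round and beyond the pivot nothing is higher than 78 mm.
- lever_tip (a point): Rounded end of the lever, 93 mm from the pivot, 62 mm above the bench; x points outward along the lever, z up. The outer 45 mm is a round stub 12 mm thick that fits the bar's socket with 2 mm play all round; inside that is a thicker neck. With the bar home its centre is 148 mm from the pivot.
- stop_screw: The dark 8 mm stop screw in a block at the front of the clamp, 62 mm above the bench; origin at the middle of its round head, x along the screw towards the lever. It is set differently each time: the lever's neck meets its tip 3 to 12 degrees past the dead point, which must be felt. Once on the stop, a pull of 8 to 10 N at the bar's middle is firm; over 40 N on the screw is wrenching.
- lever (a joint): Lever angle, rad: 0 fully open (70 degrees counter-clockwise of the press's -y), growing clockwise seen from above; dead point 1.222 (along -y). A pull at the bar's middle of up to about 15 N is needed near 0.65 rad, 3 to 7 N at the dead point. Past it the stiff pivot keeps the lever where it is left: bring it to the stop. Over 50 N between bar and lever is wrenching.

How it is judged:
By the outcome, as a careful person would: the job done as asked, in the order asked, and still so for the second after the job is handed in, with the robot touching nothing.
It also fails if it takes over 72 s, if anything falls off the work surface, if the arm or the gripper's body presses on something with over 40 N, if the wrist force passes 120 N, or if a joint passes its speed limit or range.

## Working session

There is one attempt and no reset: what is moved stays moved. The work goes in short steps, Python scripts to look and compute and a tool call to move; the robot and the scene stay as the last step left them, time stands still between calls to the robot, and variables do not carry over. Pictures are saved under pics/ and viewed, at most 10 in all, crops included, and the job is handed in when it is done.

Besides the shell and the picture viewer there is one more tool, called after "Emit:" as name(argument=value, ...), one argument or row to a line, values as JSON. servo_tool: Moves the arm, as the interface text tells. Its arguments: {"type":"object","properties":{"rows":{"type":"array"},"claw":{"type":"number"}},"required":["rows"]}

```bash
ls; mkdir -p pics; python3 - <<'E'
from cell import arm
import cv2, numpy as np
s=arm.state(); print(s['time_s'],s['tcp_pos'],s['tool_rot'],s['width'],s['force'])
for n in ['top','side']:
    cv2.imwrite(f'pics/{n}0.png',arm.get_image(n)[:,:,::-1])
    p=arm.camera_params(n); print(n,np.round(p['camera_matrix'],1).tolist(),np.round(p['R'],3).tolist(),np.round(p['t'],3).tolist())
E
```

```text
pics
0.0 [ 0.26880333 -0.59116568  0.2568419 ] [-8.46992824e-04  9.77311928e-01  2.11803246e-01 -2.51099615e-04] 0.08825660976682571 [0.60153756 0.51009736 0.44095705]
top [[404.0, 0.0, 273.7], [0.0, 404.0, 207.4], [0.0, 0.0, 1.0]] [[-0.007, -1.0, 0.028], [-0.996, 0.005, -0.087], [0.087, -0.028, -0.996]] [-0.159, 0.544, 0.875]
side [[510.2, 0.0, 273.8], [0.0, 510.2, 216.0], [0.0, 0.0, 1.0]] [[-0.999, -0.037, 0.006], [-0.027, 0.581, -0.814], [0.027, -0.813, -0.581]] [0.517, 0.166, 0.779]
```

View pics/top0.png

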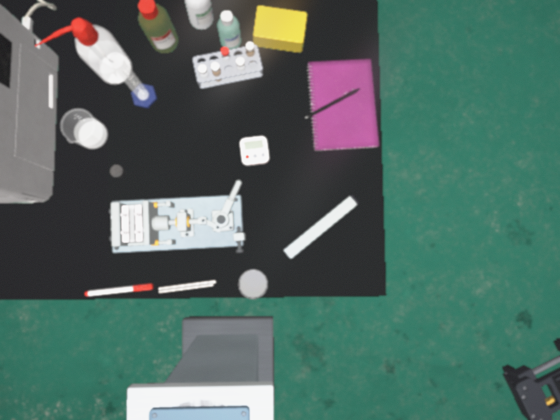

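View pics/side0.png

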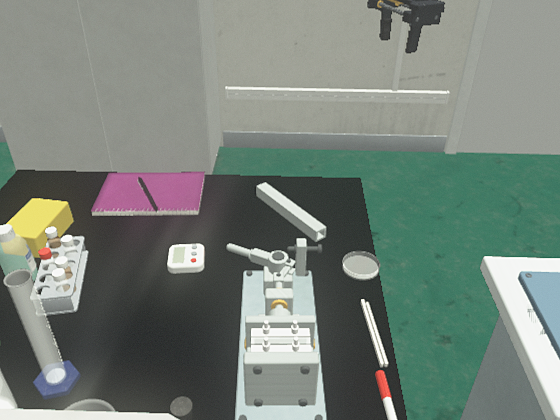

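```bash
cat > h.py <<'E'
from cell import arm
import cv2, numpy as np
def ray(n,uv,z,p=None):
    p=p or arm.camera_params(n); R=np.array(p['R']);K=np.array(p['camera_matrix']);t=np.array(p['t'])
    c=-R.T@t; d=R.T@np.linalg.inv(K)@np.array([*uv,1.]); return c+d*(z-c[2])/d[2]
def proj(n,X,p=None):
    p=p or arm.camera_params(n); v=np.array(p['R'])@np.array(X)+np.array(p['t']); v=np.array(p['camera_matrix'])@v; return v[:2]/v[2]
E
python3 - <<'E'
from h import *
a=cv2.imread('pics/top0.png')[160:280,100:380]; b=cv2.imread('pics/side0.png')[165:325,200:400]
a=cv2.resize(a,None,fx=2.8,fy=2.8,interpolation=cv2.INTER_CUBIC); 
cv2.imwrite('pics/c1.png',a)
b=cv2.resize(b,None,fx=3.6,fy=3.6,interpolation=cv2.INTER_CUBIC); cv2.imwrite('pics/c2.png',b)
for n,uv,z in [('top',(222,219),.07),('top',(239,182),.068),('top',(288,250),.024),('top',(352,203),.024),('side',(229,247),.062),('side',(279,257),.07)]: print(n,uv,ray(n,uv,z).round(4))
E
```

```text
top (222, 219) [ 0.5148 -0.052   0.07  ]
top (239, 182) [ 0.5937 -0.0877  0.068 ]
top (288, 250) [ 0.4479 -0.1936  0.024 ]
top (352, 203) [ 0.552  -0.3388  0.024 ]
side (229, 247) [ 0.5937 -0.0853  0.062 ]
side (279, 257) [ 0.5118 -0.0543  0.07  ]
```

View pics/c1.png

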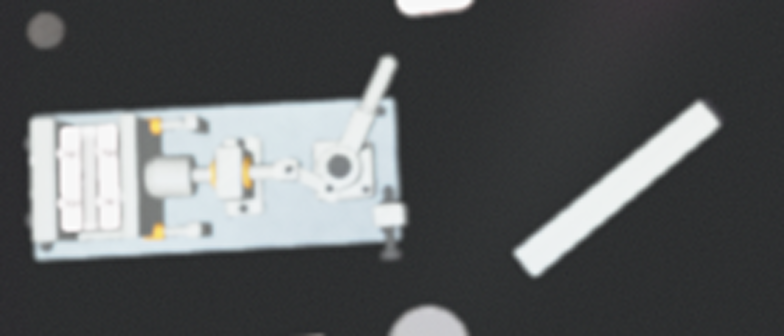

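View pics/c2.png

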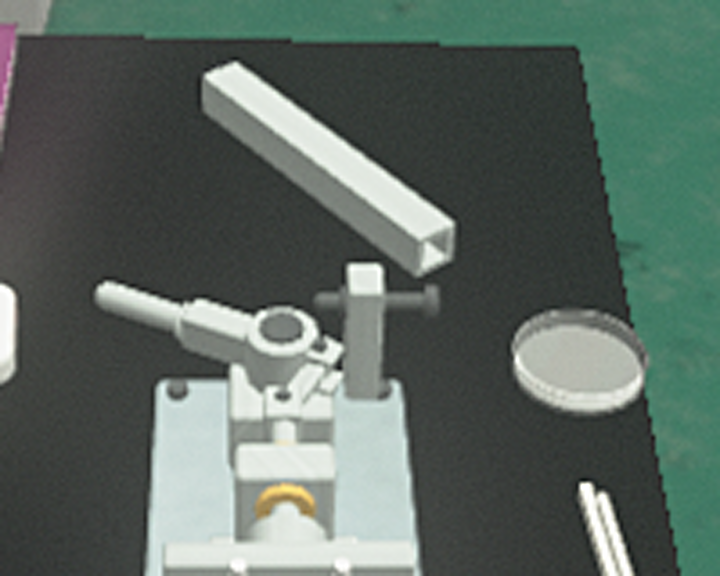

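```bash
python3 - <<'E'
from h import *
f=lambda u,v:(100+u/2.8-.3,160+v/2.8-.3)
g=lambda u,v:(200+u/3.6-.3,165+v/3.6-.3)
P={}
for k,uv,z in [('barNearL',(513,253),.024),('barNearR',(535,277),.024),('barFarR',(721,122),.024),('barFarL',(700,100),.024),('piv',(340,166),.078),('tip',(391,58),.064),('plBL',(37,260),.012),('plBR',(400,240),.012),('plTR',(396,98),.012),('screwhead',(391,251),.062),('screwblock',(391,215),.075)]:
    P[k]=ray('top',f(*uv),z)[:2]; print(k,P[k].round(4))
for k,uv,z in [('bFarL',(203,75),.024),('bFarR',(238,60),.024),('bNearR',(455,226),.024),('bNearL',(415,240),.024),('tip',(100,292),.064),('piv',(283,328),.078),('screwhead',(432,300),.062),('screwtip',(318,299),.062),('corner',(157,380),.012),('corner2',(402,380),.012),('tableedge',(580,46),0)]:
    print('side',k,ray('side',g(*uv),z)[:2].round(4))
c=np.mean([P[k] for k in list(P)[:4]],0); d=P['barFarL']+P['barFarR']-P['barNearL']-P['barNearR']
print('bar',c,np.degrees(np.arctan2(d[1],d[0])),np.linalg.norm(d)/2)
d=P['tip']-P['piv'];print('lever',np.degrees(np.arctan2(d[1],d[0])),np.linalg.norm(d))
d=P['plBR']-P['plBL'];print('press -y dir',np.degrees(np.arctan2(d[1],d[0])),np.linalg.norm(d))
print(ray('top',(385,298),0),ray('top',(383,200),0))
E
```

```text
barNearL [ 0.4479 -0.1823]
barNearR [ 0.4289 -0.1995]
barFarR [ 0.5513 -0.3506]
barFarL [ 0.5692 -0.334 ]
piv [ 0.5144 -0.051 ]
tip [ 0.5977 -0.0882]
plBL [0.4449 0.1947]
plBR [ 0.4587 -0.0924]
plTR [ 0.5731 -0.0892]
screwhead [ 0.4508 -0.0881]
screwblock [ 0.4777 -0.0888]
side bFarL [ 0.5665 -0.3347]
side bFarR [ 0.5473 -0.3519]
side bNearR [ 0.4289 -0.1965]
side bNearL [ 0.4496 -0.1838]
side tip [ 0.5961 -0.0858]
side piv [ 0.5127 -0.0476]
side screwhead [ 0.4467 -0.0892]
side screwtip [ 0.498  -0.0876]
side corner [ 0.5719 -0.086 ]
side corner2 [ 0.4577 -0.0911]
side tableedge [ 0.3405 -0.417 ]
bar [ 0.49929917 -0.26660207] -51.15770902608879 0.19432218069244098
lever -23.99989006959516 0.0912820592990459
press -y dir -87.26413028780044 0.2874602765708854
[ 0.33755039 -0.41427495  0.        ] [ 0.56098224 -0.41656204  0.        ]
```

Emit:
servo_tool(
  rows=[
    [0.01,0.015,0,0,0,1],
    [0.01,0.015,0,0,0,1],
    [0.01,0.015,0,0,0,1],
    [0.01,0.015,0,0,0,1],
    [0.01,0.015,0,0,0,1],
    [0.01,0.015,0,0,0,1],
    [0.01,0.015,0,0,0,1],
    [0.01,0.015,0,0,0,1],
    [0.01,0.015,0,0,0,1],
    [0.01,0.015,0,0,0,1],
    [0.01,0.015,0,0,0,1],
    [0.01,0.015,0,0,0,1],
    [0.01,0.015,0,0,0,1],
    [0.01,0.015,0,0,0,1],
    [0.01,0.015,0,0,0,1],
    [0.01,0.015,0,0,0,1],
    [0.01,0.015,0,0,0,1],
    [0.01,0.015,0,0,0,1],
    [0.01,0.015,0,0,0,1],
    [0.01,0.015,0,0,0,1],
  ],
  claw=0,
)

```text
time_s: 1.77
tcp_pos: [0.4692, -0.2908, 0.2574]
tool_rot: [-0.0, 0.464, 0.886, -0.0]
force: [-0.2, -0.5, 0.5]
width: 0.0881
finger_force: 0.0
```

```bash
python3 - <<'E'
from h import *
p=arm.camera_params('wrist'); im=arm.get_image('wrist'); cv2.imwrite('pics/w1.png',im[:,:,::-1])
import json; json.dump({k:np.array(v).tolist() for k,v in p.items()},open('w1.json','w'))
print(np.array(p['R']).round(3).tolist(), (-np.array(p['R']).T@p['t']).round(3),np.array(p['camera_matrix'])[0,0], p['camera_matrix'])
print(proj('wrist',[.5136,-.0493,.07],p),proj('wrist',[.597,-.087,.064],p),proj('wrist',[.499,-.267,.024],p))
E
```

```text
[[0.822, 0.569, -0.0], [0.547, -0.79, 0.278], [0.158, -0.229, -0.961]] [ 0.429 -0.232  0.385] 316.7486006546919 [[316.74860065   0.         281.21981388]
 [  0.         316.74860065 207.1335496 ]
 [  0.           0.           1.        ]]
[482.81558134  -7.68335061] [513.86418661  89.4545983 ] [314.41985122 177.1569949 ]
```

View pics/w1.png

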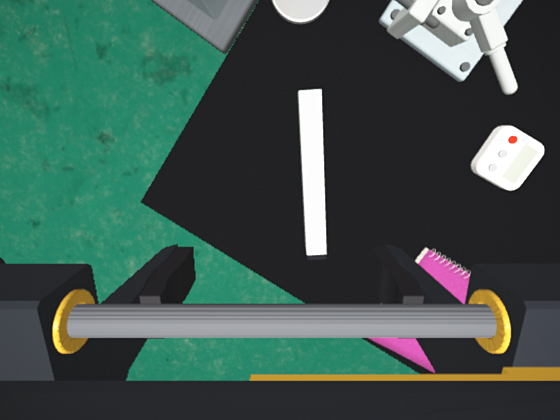

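```bash
python3 - <<'E'
from h import *
import json
p=json.load(open('w1.json')); im=cv2.imread('pics/w1.png')
m=(im.min(2)>150).astype(np.uint8); m[:, :270]=0; m[:,360:]=0; m[:70]=0; m[265:]=0
n,l,st,ct=cv2.connectedComponentsWithStats(m); i=1+np.argmax(st[1:,4]); ys,xs=np.where(l==i)
print(st[i]); r=cv2.boxPoints(cv2.minAreaRect(np.stack([xs,ys],1).astype(np.float32)));print(r)
pts=np.array([ray('wrist',q,.024,p)[:2] for q in r]);print(pts.round(4), pts.mean(0))
# midline fit rowwise
mid=np.array([ray('wrist',((xs[ys==y].min()+xs[ys==y].max())/2,y),.024,p)[:2] for y in range(95,250)])
d=np.linalg.svd(mid-mid.mean(0))[2][0]; print(d,np.degrees(np.arctan2(d[1],d[0])),mid.mean(0))
w=[xs[ys==y].max()-xs[ys==y].min() for y in range(95,250,30)];print(w)
print(ray('wrist',(511,93),.064,p))
E
```

```text
[ 298   89   29  167 3683]
[[297.6482   89.55631]
 [320.98267  88.58405]
 [327.88733 254.29636]
 [304.55286 255.26862]]
[[ 0.4279 -0.2007]
 [ 0.4478 -0.1857]
 [ 0.5702 -0.3355]
 [ 0.5472 -0.353 ]] [ 0.49825819 -0.26872529]
[ 0.62337735 -0.78192115] -51.436811747100464 [ 0.4950957  -0.26490949]
[np.int64(23), np.int64(22), np.int64(22), np.int64(21), np.int64(21), np.int64(20)]
[ 0.59709868 -0.09080004  0.064     ]
```

Emit:
servo_tool(
  rows=[
    [0.01,0.007,0,0,0,0.38],
    [0.01,0.007,0,0,0,0.38],
    [0.01,0.008,-0.02,0,0,0],
    [0,0,-0.02,0,0,0],
    [0,0,-0.02,0,0,0],
    [0,0,-0.02,0,0,0],
    [0,0,-0.02,0,0,0],
    [0,0,-0.02,0,0,0],
    [0,0,-0.02,0,0,0],
    [0,0,-0.02,0,0,0],
    [0,0,-0.01,0,0,0],
    [0,0,-0.01,0,0,0],
    [0,0,-0.01,0,0,0],
    [0,0,-0.01,0,0,0],
    [0,0,-0.01,0,0,0],
    [0,0,-0.01,0,0,0],
    [0,0,-0.005,0,0,0],
    [0,0,-0.005,0,0,0],
    [0,0,0,0,0,0],
    [0,0,0,0,0,0],
  ],
)

```text
time_s: 3.48
tcp_pos: [0.4991, -0.2697, 0.0277]
tool_rot: [0.0, 0.436, 0.9, -0.0]
force: [-0.1, -0.3, 0.5]
width: 0.0882
finger_force: 0.0
```

Emit:
servo_tool(
  rows=[
    [0,0,-0.003,0,0,0],
    [0,0,-0.003,0,0,0],
    [0,0,0,0,0,0],
    [0,0,0,0,0,0],
  ],
)

```text
time_s: 3.82
tcp_pos: [0.499, -0.2697, 0.0217]
tool_rot: [-0.0, 0.436, 0.9, -0.0]
force: [-0.8, 0.2, 0.2]
width: 0.0884
finger_force: 0.0
```

Emit:
servo_tool(
  rows=[
    [0,0,0,0,0,0],
    [0,0,0,0,0,0],
    [0,0,0,0,0,0],
    [0,0,0,0,0,0],
    [0,0,0,0,0,0],
    [0,0,0,0,0,0],
    [0,0,0,0,0,0],
    [0,0,0,0,0,0],
    [0,0,0,0,0,0],
    [0,0,0,0,0,0],
  ],
  claw=1,
)

```text
time_s: 4.65
tcp_pos: [0.4991, -0.2696, 0.0217]
tool_rot: [0.0, 0.436, 0.9, 0.0]
force: [-1.9, -0.8, -0.2]
width: 0.0235
finger_force: 28.0
```

Emit:
servo_tool(
  rows=[
    [0,0,0.01,0,0,0],
    [0,0,0.015,0,0,0],
    [0,0,0.015,0,0,0],
    [0,0,0.015,0,0,0],
    [0,0,0.015,0,0,0],
    [0,0,0.015,0,0,0],
    [0.0156,0.0092,0,0,0,0.39],
    [0.0156,0.0092,0,0,0,0.39],
    [0.0156,0.0092,0,0,0,0.39],
    [0.0156,0.0092,0,0,0,0.39],
    [0.0156,0.0092,0,0,0,0.39],
    [0.0156,0.0092,0,0,0,0.39],
    [0.0156,0.0092,0,0,0,0.39],
    [0.0156,0.0092,0,0,0,0.39],
    [0.0156,0.0092,0,0,0,0.39],
    [0.0156,0.0092,0,0,0,0.39],
    [0.0156,0.0092,0,0,0,0.39],
    [0.0156,0.0092,0,0,0,0.39],
    [0.0156,0.0092,0,0,0,0.39],
    [0.0156,0.0092,0,0,0,0.39],
  ],
)

```text
time_s: 6.32
tcp_pos: [0.7175, -0.1405, 0.1068]
tool_rot: [-0.001, 0.211, 0.978, -0.0]
force: [0.1, 0.1, -3.9]
width: 0.0238
finger_force: 30.0
```

Emit:
servo_tool(
  rows=[
    [0,0,-0.01,0,0,0],
    [0,0,-0.01,0,0,0],
    [0,0,-0.01,0,0,0],
    [0,0,-0.005,0,0,0],
    [0,0,0,0,0,0],
    [0,0,0,0,0,0],
  ],
)

```text
time_s: 6.82
tcp_pos: [0.7166, -0.1417, 0.0711]
tool_rot: [-0.001, 0.212, 0.977, -0.0]
force: [-0.6, -0.0, -2.5]
width: 0.0238
finger_force: 30.0
```

```bash
python3 - <<'E'
from h import *
import json
p=arm.camera_params('wrist'); s=arm.state(); im=arm.get_image('wrist')[:,:,::-1]; cv2.imwrite('pics/w2.png',im)
json.dump({k:np.array(v).tolist() for k,v in p.items()},open('w2.json','w'))
print(s['tcp_pos'],s['tool_rot'],s['width'],s['force'])
cv2.imwrite('pics/w2c.png',cv2.resize(im[0:260,160:420],None,fx=2.3,fy=2.3,interpolation=cv2.INTER_CUBIC))
cv2.imwrite('pics/side2.png',arm.get_image('side')[:,:,::-1])
E
```

```text
[ 0.71658493 -0.14168031  0.0711258 ] [-6.86579709e-04  2.12173706e-01  9.77231681e-01 -2.98160011e-04] 0.023770187978478612 [-0.5712293  -0.01711684 -2.46806117]
```

View pics/w2c.png

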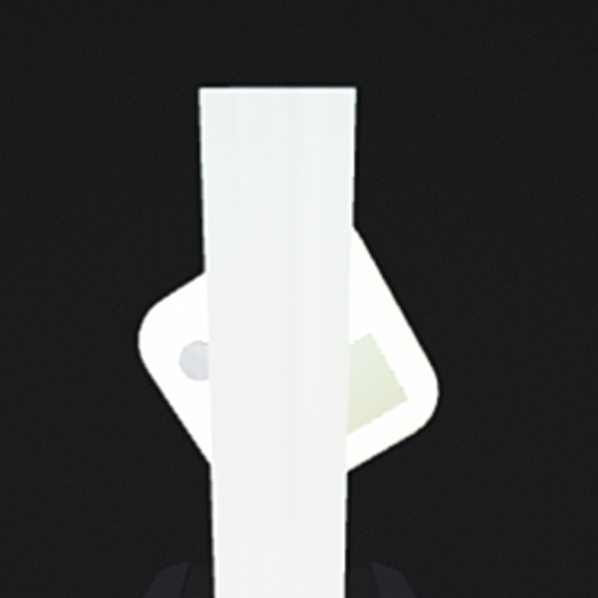

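```bash
python3 - <<'E'
from h import *
import json
p=json.load(open('w2.json'))
a=ray('wrist',(160+199/2.3-.2,88/2.3-.2),.0734,p);b=ray('wrist',(160+356/2.3-.2,88/2.3-.2),.0734,p);print(a,b,(a+b)/2,np.linalg.norm(a-b))
c=ray('wrist',(160+214/2.3,597/2.3),.0734,p);d=ray('wrist',(160+346/2.3,597/2.3),.0734,p);print((c+d)/2,np.linalg.norm(c-d))
v=((c+d)-(a+b))/2;print(np.degrees(np.arctan2(v[1],v[0])))
E
```

```text
[ 0.62237279 -0.11283816  0.0734    ] [ 0.63245216 -0.09071738  0.0734    ] [ 0.62741248 -0.10177777  0.0734    ] 0.02430890610621136
[ 0.70609508 -0.1370633   0.0734    ] 0.024774396844453102
-24.15404015189281
```

Emit:
servo_tool(
  rows=[
    [-0.0073,0.0033,0,0,0,0],
    [-0.0073,0.0033,0,0,0,0],
    [-0.0073,0.0033,0,0,0,0],
    [0,0,0,0,0,0],
    [0,0,0,0,0,0],
  ],
)

```text
time_s: 7.33
tcp_pos: [0.6956, -0.131, 0.0722]
tool_rot: [0.0, 0.212, 0.977, -0.0]
force: [0.2, -0.0, -2.4]
width: 0.0239
finger_force: 30.0
```

```bash
python3 - <<'E'
from h import *
import json
p=arm.camera_params('wrist'); s=arm.state(); im=arm.get_image('wrist')[:,:,::-1]; cv2.imwrite('pics/w3.png',im)
json.dump({k:np.array(v).tolist() for k,v in p.items()},open('w3.json','w'))
print(s['tcp_pos'],s['tool_rot'],s['force'])
side=arm.get_image('side')[:,:,::-1]; cv2.imwrite('pics/side3.png',side)
top=arm.get_image('top')[:,:,::-1]; cv2.imwrite('pics/top3.png',top)
A=cv2.resize(im[0:100,220:345],(500,400),interpolation=cv2.INTER_CUBIC)
B=cv2.resize(side[215:290,150:300],(800,400),interpolation=cv2.INTER_CUBIC)[:,:300*1]
B=cv2.resize(side[217:277,190:235],(300,400),interpolation=cv2.INTER_CUBIC)
cv2.imwrite('pics/c3.png',np.hstack([A,B]))
E
```

```text
[ 0.69563923 -0.13098893  0.07224487] [ 3.06904508e-04  2.11532695e-01  9.77370872e-01 -6.29915185e-05] [ 0.2397015  -0.02440079 -2.38223036]
```

View pics/c3.png

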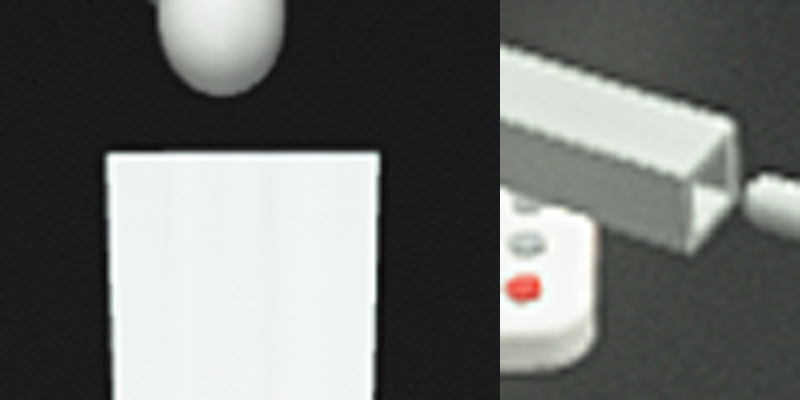

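Emit:
servo_tool(
  rows=[
    [-0.0009,-0.0019,-0.0004,0,0,0],
    [-0.0027,0.0012,0,0,0,0],
    [-0.0027,0.0012,0,0,0,0],
    [-0.0027,0.0012,0,0,0,0],
    [-0.0027,0.0012,0,0,0,0],
    [-0.0027,0.0012,0,0,0,0],
    [-0.0027,0.0012,0,0,0,0],
    [0,0,0,0,0,0],
  ],
)

```text
time_s: 8.15
tcp_pos: [0.6778, -0.1253, 0.0713]
tool_rot: [-0.0, 0.211, 0.977, 0.0]
force: [-0.1, 0.3, -2.4]
width: 0.0236
finger_force: 30.0
```

```bash
python3 - <<'E'
from h import *
import json
p=arm.camera_params('wrist'); s=arm.state(); im=arm.get_image('wrist')[:,:,::-1]; cv2.imwrite('pics/w4.png',im)
print(s['tcp_pos'],s['tool_rot'],s['force'],s['wrist_torque'])
print(proj('wrist',[.5136,-.0493,.07],p))
g=im[:,:,1].astype(int)
for y in range(0,60,4):
    r=g[y,200:360]; xs=200+np.where(r>110)[0]; 
    d=np.abs(np.diff(r)); print(y, xs.min() if len(xs) else None, xs.max() if len(xs) else None, (200+np.where(d>35)[0]).tolist())
E
```

```text
[ 0.67784113 -0.12525326  0.07130697] [-3.02946080e-04  2.11485107e-01  9.77381173e-01  1.08596468e-05] [-0.09447403  0.31494471 -2.37259156] [ 0.03561901 -0.14674162 -0.0128868 ]
[ 286.99145235 -273.47747556]
0 245 331 [243, 244, 262, 264, 296]
4 247 324 [245, 246, 261, 296]
8 248 317 [246, 247, 248, 262, 296]
12 250 310 [248, 249, 250, 262, 263, 264, 265, 296]
16 252 303 [250, 251, 252, 264, 296]
20 254 296 [252, 253, 254, 264]
24 256 295 [254, 255, 256, 264, 295, 296]
28 258 295 [256, 257, 258, 295, 296]
32 260 295 [258, 259, 295, 296]
36 263 295 [260, 265, 295, 296]
40 246 314 [245, 246, 313, 314]
44 246 314 [245, 246, 313, 314]
48 247 314 [245, 246, 247, 313, 314]
52 247 314 [245, 246, 247, 313, 314]
56 247 313 [246, 247, 313, 314]
```

Emit:
servo_tool(
  rows=[
    [-0.0018,0.0008,0,0,0,0],
    [-0.0018,0.0008,0,0,0,0],
    [-0.0018,0.0008,0,0,0,0],
    [-0.0018,0.0008,0,0,0,0],
    [-0.0018,0.0008,0,0,0,0],
    [-0.0018,0.0008,0,0,0,0],
  ],
)

```text
time_s: 8.7
tcp_pos: [0.6675, -0.1208, 0.0713]
tool_rot: [0.0, 0.212, 0.977, -0.0]
force: [0.2, -0.1, -2.9]
width: 0.0238
finger_force: 30.0
```

Emit:
servo_tool(
  rows=[
    [-0.0018,0.0008,0,0,0,0],
    [-0.0018,0.0008,0,0,0,0],
    [-0.0018,0.0008,0,0,0,0],
    [-0.0018,0.0008,0,0,0,0],
    [-0.0018,0.0008,0,0,0,0],
    [-0.0018,0.0008,0,0,0,0],
  ],
)

```text
time_s: 9.2
tcp_pos: [0.6567, -0.116, 0.0713]
tool_rot: [0.0, 0.212, 0.977, -0.0]
force: [-0.7, 0.3, -2.4]
width: 0.0238
finger_force: 30.0
```

Emit:
servo_tool(
  rows=[
    [-0.0018,0.0008,0,0,0,0],
    [-0.0018,0.0008,0,0,0,0],
    [-0.0018,0.0008,0,0,0,0],
    [-0.0018,0.0008,0,0,0,0],
  ],
)

```text
time_s: 9.53
tcp_pos: [0.6495, -0.1128, 0.0713]
tool_rot: [0.0, 0.212, 0.977, -0.0]
force: [-0.4, -0.4, -3.0]
width: 0.0236
finger_force: 30.0
```

Emit:
servo_tool(
  rows=[
    [-0.0009,0.0004,0,0,0,0],
    [-0.0009,0.0004,0,0,0,0],
    [0,0,0,0,0,0],
  ],
)

```text
time_s: 9.78
tcp_pos: [0.6477, -0.112, 0.0713]
tool_rot: [-0.0, 0.212, 0.977, -0.0]
force: [0.3, -0.2, -2.6]
width: 0.0232
finger_force: 30.0
```

Emit:
servo_tool(
  rows=[
    [-0.0009,0.0004,0,0,0,0],
    [-0.0009,0.0004,0,0,0,0],
    [0,0,0,0,0,0],
  ],
)

```text
time_s: 10.03
tcp_pos: [0.6463, -0.1114, 0.0714]
tool_rot: [0.0, 0.212, 0.977, -0.0]
force: [1.1, 0.7, -3.2]
width: 0.024
finger_force: 30.0
```

Emit:
servo_tool(
  rows=[
    [-0.0009,0.0004,0,0,0,0],
    [0,0,0,0,0,0],
  ],
)

```text
time_s: 10.2
tcp_pos: [0.6461, -0.1113, 0.0717]
tool_rot: [0.001, 0.212, 0.977, -0.0]
force: [2.2, -0.9, -4.5]
width: 0.0236
finger_force: 30.0
```

Emit:
servo_tool(
  rows=[
    [-0.0009,0.0004,0,0,0,0],
    [0,0,0,0,0,0],
  ],
)

```text
time_s: 10.37
tcp_pos: [0.6459, -0.1113, 0.0719]
tool_rot: [0.002, 0.212, 0.977, -0.0]
force: [6.5, -2.4, -4.4]
width: 0.0238
finger_force: 30.0
```

```bash
cat > arc.py <<'E'
import numpy as np,sys
R,a0,a1,st=map(float,sys.argv[1:5]); n=int(round(abs(a1-a0)/st)); a=np.radians(np.linspace(a0,a1,n+1))
P=np.round(R*np.c_[np.cos(a),np.sin(a)],4); D=np.diff(P,axis=0)
k=10
for i in range(0,n,k): print(round(np.degrees(a[i]),1),[[round(x,4),round(y,4),0,0,0,round(np.sign(a1-a0)*st/5,2)] for x,y in D[i:i+k]])
E
python3 arc.py .146 -24.7 -84.7 1; python3 -c "
from cell import arm;s=arm.state();print(s['wrist_torque'],s['force'])"
```

```text
-24.7 [[np.float64(-0.001), np.float64(-0.0023), 0, 0, 0, np.float64(-0.2)], [np.float64(-0.0012), np.float64(-0.0023), 0, 0, 0, np.float64(-0.2)], [np.float64(-0.0011), np.float64(-0.0023), 0, 0, 0, np.float64(-0.2)], [np.float64(-0.0012), np.float64(-0.0022), 0, 0, 0, np.float64(-0.2)], [np.float64(-0.0013), np.float64(-0.0022), 0, 0, 0, np.float64(-0.2)], [np.float64(-0.0013), np.float64(-0.0022), 0, 0, 0, np.float64(-0.2)], [np.float64(-0.0013), np.float64(-0.0022), 0, 0, 0, np.float64(-0.2)], [np.float64(-0.0013), np.float64(-0.0022), 0, 0, 0, np.float64(-0.2)], [np.float64(-0.0014), np.float64(-0.0021), 0, 0, 0, np.float64(-0.2)], [np.float64(-0.0015), np.float64(-0.0021), 0, 0, 0, np.float64(-0.2)]]
-34.7 [[np.float64(-0.0014), np.float64(-0.0021), 0, 0, 0, np.float64(-0.2)], [np.float64(-0.0015), np.float64(-0.0021), 0, 0, 0, np.float64(-0.2)], [np.float64(-0.0016), np.float64(-0.002), 0, 0, 0, np.float64(-0.2)], [np.float64(-0.0016), np.float64(-0.002), 0, 0, 0, np.float64(-0.2)], [np.float64(-0.0016), np.float64(-0.002), 0, 0, 0, np.float64(-0.2)], [np.float64(-0.0016), np.
[... 2567 characters left out ...]
.0025), np.float64(-0.0006), 0, 0, 0, np.float64(-0.2)], [np.float64(-0.0025), np.float64(-0.0005), 0, 0, 0, np.float64(-0.2)], [np.float64(-0.0025), np.float64(-0.0006), 0, 0, 0, np.float64(-0.2)], [np.float64(-0.0025), np.float64(-0.0004), 0, 0, 0, np.float64(-0.2)], [np.float64(-0.0025), np.float64(-0.0005), 0, 0, 0, np.float64(-0.2)], [np.float64(-0.0025), np.float64(-0.0004), 0, 0, 0, np.float64(-0.2)], [np.float64(-0.0025), np.float64(-0.0003), 0, 0, 0, np.float64(-0.2)], [np.float64(-0.0026), np.float64(-0.0003), 0, 0, 0, np.float64(-0.2)], [np.float64(-0.0025), np.float64(-0.0003), 0, 0, 0, np.float64(-0.2)]]
[-0.52768562 -1.37750245 -0.00310898] [ 6.46389431 -2.40064249 -4.37385489]
```

Emit:
servo_tool(
  rows=[
    [-0.0003,-0.0026,0,0,0,-0.2],
    [-0.0012,-0.0023,0,0,0,-0.2],
    [-0.0011,-0.0023,0,0,0,-0.2],
    [-0.0012,-0.0022,0,0,0,-0.2],
    [-0.0013,-0.0022,0,0,0,-0.2],
  ],
)

```text
time_s: 10.78
tcp_pos: [0.6419, -0.1188, 0.0723]
tool_rot: [0.002, 0.255, 0.967, 0.003]
force: [8.8, 6.6, -6.4]
width: 0.0237
finger_force: 30.1
```

```bash
cat > st.py <<'E'
from cell import arm; import numpy as np
s=arm.state(); q=s['tool_rot']; b=2*np.degrees(np.arctan2(q[2],q[1]))-180; t=np.array(s['tcp_pos'])
d=t[:2]-[.5132,-.0502]; a=np.arctan2(d[1],d[0]); f=np.array(s['force']); u=np.array([np.cos(a),np.sin(a)])
print('t',s['time_s'],'bar',b.round(2),'polar',np.degrees(a).round(2),'R',np.linalg.norm(d).round(4),'z',t[2].round(4),'Frad',(f[:2]@u).round(1),'Fccw',(f[:2]@[-u[1],u[0]]).round(1),'Fz',f[2].round(1),'tau',np.round(s['wrist_torque'],2))
E
python3 st.py
```

```text
t 10.7833 bar -29.5 polar -28.07 R 0.1458 z 0.0723 Frad 4.7 Fccw 10.0 Fz -6.4 tau [ 1.22 -2.1  -0.55]
```

Emit:
servo_tool(
  rows=[
    [-0.0013,-0.0022,-0.0003,0,0,-0.2],
    [-0.0013,-0.0022,-0.0003,0,0,-0.2],
    [-0.0013,-0.0022,0,0,0,-0.2],
    [-0.0014,-0.0021,0,0,0,-0.2],
    [-0.0015,-0.0021,0,0,0,-0.2],
  ],
)

```text
time_s: 11.2
tcp_pos: [0.636, -0.1288, 0.0722]
tool_rot: [0.003, 0.296, 0.955, 0.004]
force: [9.9, 7.3, -4.1]
width: 0.0239
finger_force: 30.2
```

```bash
python3 st.py
```

```text
t 11.2 bar -34.47 polar -32.61 R 0.1458 z 0.0722 Frad 4.4 Fccw 11.5 Fz -4.1 tau [ 1.44 -2.24 -0.63]
```

Emit:
servo_tool(
  rows=[
    [-0.0014,-0.0021,0,0,0,-0.2],
    [-0.0015,-0.0021,0,0,0,-0.2],
    [-0.0016,-0.002,0,0,0,-0.2],
    [-0.0016,-0.002,0,0,0,-0.2],
    [-0.0016,-0.002,0,0,0,-0.2],
    [-0.0016,-0.0019,0,0,0,-0.2],
    [-0.0017,-0.0019,0,0,0,-0.2],
    [-0.0017,-0.0019,0,0,0,-0.2],
    [-0.0017,-0.0019,0,0,0,-0.2],
    [-0.0018,-0.0018,0,0,0,-0.2],
  ],
)

```text
time_s: 12.03
tcp_pos: [0.6211, -0.1484, 0.0725]
tool_rot: [0.004, 0.378, 0.926, 0.004]
force: [12.3, 6.2, -6.2]
width: 0.0239
finger_force: 30.2
```

```bash
python3 st.py
```

```text
t 12.0333 bar -44.47 polar -42.3 R 0.1459 z 0.0725 Frad 4.9 Fccw 12.9 Fz -6.2 tau [ 1.27 -2.78 -0.71]
```

Emit:
servo_tool(
  rows=[
    [-0.0018,-0.0018,-0.0003,0,0,-0.2],
    [-0.0019,-0.0018,-0.0003,0,0,-0.2],
    [-0.0018,-0.0017,0,0,0,-0.2],
    [-0.0019,-0.0017,0,0,0,-0.2],
    [-0.002,-0.0016,0,0,0,-0.2],
    [-0.0019,-0.0017,0,0,0,-0.2],
    [-0.002,-0.0016,0,0,0,-0.2],
    [-0.002,-0.0015,0,0,0,-0.2],
    [-0.0021,-0.0016,0,0,0,-0.2],
    [-0.002,-0.0015,0,0,0,-0.2],
  ],
)

```text
time_s: 12.87
tcp_pos: [0.6028, -0.1655, 0.0723]
tool_rot: [0.005, 0.458, 0.889, 0.005]
force: [14.0, 5.1, -4.2]
width: 0.0237
finger_force: 30.2
```

```bash
python3 st.py
```

```text
t 12.8667 bar -54.47 polar -52.15 R 0.146 z 0.0723 Frad 4.6 Fccw 14.2 Fz -4.2 tau [ 1.09 -3.05 -0.68]
```

Emit:
servo_tool(
  rows=[
    [-0.0021,-0.0014,0,0,0,-0.2],
    [-0.0021,-0.0014,0,0,0,-0.2],
    [-0.0022,-0.0014,0,0,0,-0.2],
    [-0.0022,-0.0014,0,0,0,-0.2],
    [-0.0021,-0.0013,0,0,0,-0.2],
    [-0.0023,-0.0012,0,0,0,-0.2],
    [-0.0022,-0.0012,0,0,0,-0.2],
    [-0.0022,-0.0012,0,0,0,-0.2],
    [-0.0023,-0.0012,0,0,0,-0.2],
    [-0.0023,-0.0011,0,0,0,-0.2],
  ],
)

```text
time_s: 13.7
tcp_pos: [0.5813, -0.1796, 0.0724]
tool_rot: [0.005, 0.534, 0.846, 0.005]
force: [14.8, 3.4, -4.3]
width: 0.0236
finger_force: 30.2
```

```bash
python3 st.py
```

```text
t 13.7 bar -64.51 polar -62.22 R 0.1462 z 0.0724 Frad 3.9 Fccw 14.7 Fz -4.3 tau [ 0.55 -3.21 -0.64]
```

Emit:
servo_tool(
  rows=[
    [-0.0023,-0.0011,0,0,0,-0.2],
    [-0.0024,-0.001,0,0,0,-0.2],
    [-0.0023,-0.001,0,0,0,-0.2],
    [-0.0024,-0.0009,0,0,0,-0.2],
    [-0.0023,-0.0009,0,0,0,-0.2],
    [-0.0024,-0.0009,0,0,0,-0.2],
    [-0.0025,-0.0008,0,0,0,-0.2],
    [-0.0024,-0.0008,0,0,0,-0.2],
    [-0.0024,-0.0007,0,0,0,-0.2],
    [-0.0025,-0.0007,0,0,0,-0.2],
  ],
)

```text
time_s: 14.53
tcp_pos: [0.5573, -0.1898, 0.0724]
tool_rot: [0.005, 0.606, 0.796, 0.004]
force: [14.4, 0.1, -4.8]
width: 0.0238
finger_force: 30.3
```

```bash
python3 st.py
```

```text
t 14.5333 bar -74.56 polar -72.48 R 0.1464 z 0.0724 Frad 4.3 Fccw 13.7 Fz -4.8 tau [-0.04 -3.03 -0.65]
```

Emit:
servo_tool(
  rows=[
    [-0.0024,-0.0007,0,0,0,-0.2],
    [-0.0025,-0.0006,0,0,0,-0.2],
    [-0.0025,-0.0005,0,0,0,-0.2],
    [-0.0025,-0.0006,0,0,0,-0.2],
    [-0.0025,-0.0004,0,0,0,-0.2],
    [-0.0025,-0.0005,0,0,0,-0.2],
    [-0.0025,-0.0004,0,0,0,-0.2],
    [-0.0025,-0.0003,0,0,0,-0.2],
    [-0.0026,-0.0003,0,0,0,-0.2],
    [-0.0025,-0.0003,0,0,0,-0.2],
  ],
)

```text
time_s: 15.37
tcp_pos: [0.5309, -0.1957, 0.072]
tool_rot: [0.004, 0.673, 0.74, 0.003]
force: [10.7, -1.8, -3.5]
width: 0.0241
finger_force: 30.2
```

```bash
python3 st.py; python3 arc.py .146 -84.7 -104.7 0.5 | sed 's/np.float64(\([-0-9.]*\))/\1/g'
```

```text
t 15.3667 bar -84.61 polar -83.06 R 0.1466 z 0.072 Frad 3.1 Fccw 10.4 Fz -3.5 tau [-0.52 -2.31 -0.62]
-84.7 [[-0.0013, -0.0001, 0, 0, 0, -0.1], [-0.0013, -0.0001, 0, 0, 0, -0.1], [-0.0012, -0.0001, 0, 0, 0, -0.1], [-0.0013, -0.0001, 0, 0, 0, -0.1], [-0.0013, 0.0, 0, 0, 0, -0.1], [-0.0012, -0.0001, 0, 0, 0, -0.1], [-0.0013, 0.0, 0, 0, 0, -0.1], [-0.0013, -0.0001, 0, 0, 0, -0.1], [-0.0013, 0.0, 0, 0, 0, -0.1], [-0.0012, 0.0, 0, 0, 0, -0.1]]
-89.7 [[-0.0013, 0.0, 0, 0, 0, -0.1], [-0.0013, 0.0, 0, 0, 0, -0.1], [-0.0013, 0.0, 0, 0, 0, -0.1], [-0.0012, 0.0001, 0, 0, 0, -0.1], [-0.0013, 0.0, 0, 0, 0, -0.1], [-0.0013, 0.0001, 0, 0, 0, -0.1], [-0.0012, 0.0, 0, 0, 0, -0.1], [-0.0013, 0.0001, 0, 0, 0, -0.1], [-0.0013, 0.0001, 0, 0, 0, -0.1], [-0.0013, 0.0001, 0, 0, 0, -0.1]]
-94.7 [[-0.0012, 0.0001, 0, 0, 0, -0.1], [-0.0013, 0.0001, 0, 0, 0, -0.1], [-0.0013, 0.0002, 0, 0, 0, -0.1], [-0.0012, 0.0001, 0, 0, 0, -0.1], [-0.0013, 0.0002, 0, 0, 0, -0.1], [-0.0013, 0.0001, 0, 0, 0, -0.1], [-0.0012, 0.0002, 0, 0, 0, -0.1], [-0.0013, 0.0002, 0, 0, 0, -0.1], [-0.0012, 0.0002, 0, 0, 0, -0.1], [-0.0013, 0.0002, 0, 0, 0, -0.1]]
-99.7 [[-0.0013, 0.0002, 0, 0, 0, -0.1], [-0.0012, 0.0002, 0, 0, 0, -0.1], [-0.0013, 0.0003, 0, 0, 0, -0.1], [-0.0012, 0.0002, 0, 0, 0, -0.1], [-0.0013, 0.0003, 0, 0, 0, -0.1], [-0.0012, 0.0003, 0, 0, 0, -0.1], [-0.0012, 0.0003, 0, 0, 0, -0.1], [-0.0013, 0.0003, 0, 0, 0, -0.1], [-0.0012, 0.0003, 0, 0, 0, -0.1], [-0.0012, 0.0003, 0, 0, 0, -0.1]]
```

Emit:
servo_tool(
  rows=[
    [-0.0013,-0.0001,0,0,0,-0.1],
    [-0.0013,-0.0001,0,0,0,-0.1],
    [-0.0012,-0.0001,0,0,0,-0.1],
    [-0.0013,-0.0001,0,0,0,-0.1],
    [-0.0013,0,0,0,0,-0.1],
    [-0.0012,-0.0001,0,0,0,-0.1],
    [-0.0013,0,0,0,0,-0.1],
  ],
)

```text
time_s: 15.95
tcp_pos: [0.5211, -0.1968, 0.0719]
tool_rot: [0.004, 0.695, 0.719, 0.003]
force: [9.9, -3.0, -2.1]
width: 0.0239
finger_force: 30.2
```

```bash
python3 st.py
```

```text
t 15.95 bar -88.11 polar -86.91 R 0.1468 z 0.0719 Frad 3.5 Fccw 9.7 Fz -2.1 tau [-0.77 -1.9  -0.55]
```

Emit:
servo_tool(
  rows=[
    [-0.0013,0,0,0,0,-0.1],
    [-0.0012,0,0,0,0,-0.1],
  ],
)

```text
time_s: 16.12
tcp_pos: [0.5183, -0.1969, 0.0718]
tool_rot: [0.004, 0.702, 0.713, 0.002]
force: [7.8, -3.3, -2.1]
width: 0.0239
finger_force: 30.1
```

Emit:
servo_tool(
  rows=[
    [-0.0013,0,0,0,0,-0.1],
    [-0.0013,0,0,0,0,-0.1],
  ],
)

```text
time_s: 16.28
tcp_pos: [0.5154, -0.197, 0.0717]
tool_rot: [0.003, 0.708, 0.706, 0.002]
force: [7.2, -4.3, -1.9]
width: 0.0239
finger_force: 30.1
```

```bash
python3 st.py
```

```text
t 16.2833 bar -90.11 polar -89.15 R 0.1468 z 0.0717 Frad 4.4 Fccw 7.1 Fz -1.9 tau [-0.73 -1.65 -0.44]
```

Emit:
servo_tool(
  rows=[
    [-0.0013,0,0,0,0,-0.1],
    [-0.0012,0.0001,0,0,0,-0.1],
  ],
)

```text
time_s: 16.45
tcp_pos: [0.5125, -0.1971, 0.0716]
tool_rot: [0.003, 0.714, 0.7, 0.002]
force: [6.3, -4.9, -1.7]
width: 0.0236
finger_force: 30.1
```

Emit:
servo_tool(
  rows=[
    [-0.0013,0,0,0,0,-0.1],
    [0,0,0,0,0,0],
  ],
)

```text
time_s: 16.62
tcp_pos: [0.5107, -0.1971, 0.0715]
tool_rot: [0.003, 0.717, 0.697, 0.001]
force: [5.7, -4.2, -1.2]
width: 0.0238
finger_force: 30.1
```

Emit:
servo_tool(
  rows=[
    [-0.0013,0,0,0,0,-0.1],
    [0,0,0,0,0,0],
  ],
)

```text
time_s: 16.78
tcp_pos: [0.5093, -0.1971, 0.0715]
tool_rot: [0.003, 0.72, 0.694, 0.001]
force: [5.5, -4.9, -0.7]
width: 0.0238
finger_force: 30.1
```

Emit:
servo_tool(
  rows=[
    [-0.0012,0,0,0,0,-0.1],
    [-0.0013,0.0001,0,0,0,-0.1],
  ],
)

```text
time_s: 16.95
tcp_pos: [0.5069, -0.197, 0.0715]
tool_rot: [0.003, 0.726, 0.688, 0.001]
force: [4.9, -4.9, -0.7]
width: 0.0236
finger_force: 30.1
```

Emit:
servo_tool(
  rows=[
    [-0.0013,0.0001,0,0,0,-0.1],
    [0,0,0,0,0,0],
  ],
)

```text
time_s: 17.12
tcp_pos: [0.5049, -0.197, 0.0714]
tool_rot: [0.002, 0.729, 0.684, 0.001]
force: [3.9, -4.9, -0.6]
width: 0.0239
finger_force: 30.1
```

Emit:
servo_tool(
  rows=[
    [-0.0013,0.0001,0,0,0,-0.1],
    [0,0,0,0,0,0],
  ],
)

```text
time_s: 17.28
tcp_pos: [0.5035, -0.1969, 0.0714]
tool_rot: [0.002, 0.732, 0.681, 0.001]
force: [3.7, -4.3, 0.4]
width: 0.0238
finger_force: 30.1
```

Emit:
servo_tool(
  rows=[
    [-0.0012,0.0001,0,0,0,-0.1],
    [0,0,0,0,0,0],
  ],
)

```text
time_s: 17.45
tcp_pos: [0.5022, -0.1968, 0.0713]
tool_rot: [0.002, 0.735, 0.678, 0.001]
force: [4.3, -4.5, 0.6]
width: 0.0233
finger_force: 30.0
```

Emit:
servo_tool(
  rows=[
    [-0.0013,0.0001,0,0,0,-0.1],
    [0,0,0,0,0,0],
  ],
)

```text
time_s: 17.62
tcp_pos: [0.5007, -0.1967, 0.0713]
tool_rot: [0.002, 0.738, 0.675, 0.001]
force: [3.7, -5.0, 0.0]
width: 0.024
finger_force: 30.0
```

Emit:
servo_tool(
  rows=[
    [-0.0013,0.0002,0,0,0,-0.1],
    [0,0,0,0,0,0],
  ],
)

```text
time_s: 17.78
tcp_pos: [0.4991, -0.1965, 0.0712]
tool_rot: [0.002, 0.741, 0.672, 0.001]
force: [2.1, -5.2, 1.4]
width: 0.0237
finger_force: 30.0
```

Emit:
servo_tool(
  rows=[
    [-0.0012,0.0001,0,0,0,-0.1],
    [0,0,0,0,0,0],
  ],
)

```text
time_s: 17.95
tcp_pos: [0.4977, -0.1964, 0.0711]
tool_rot: [0.002, 0.744, 0.668, 0.0]
force: [2.8, -5.2, -0.1]
width: 0.0238
finger_force: 30.0
```

Emit:
servo_tool(
  rows=[
    [-0.0013,0.0002,0,0,0,-0.1],
    [0,0,0,0,0,0],
  ],
)

```text
time_s: 18.12
tcp_pos: [0.4961, -0.1962, 0.071]
tool_rot: [0.001, 0.747, 0.665, 0.0]
force: [1.6, -5.3, -0.2]
width: 0.0237
finger_force: 30.0
```

Emit:
servo_tool(
  rows=[
    [-0.0013,0.0002,0,0,0,-0.1],
    [0,0,0,0,0,0],
  ],
)

```text
time_s: 18.28
tcp_pos: [0.4946, -0.196, 0.0709]
tool_rot: [0.001, 0.75, 0.662, 0.0]
force: [1.3, -4.6, -0.5]
width: 0.0239
finger_force: 30.0
```

Emit:
servo_tool(
  rows=[
    [-0.0013,0.0002,0,0,0,-0.1],
    [0,0,0,0,0,0],
  ],
)

```text
time_s: 18.45
tcp_pos: [0.493, -0.1958, 0.0708]
tool_rot: [0.001, 0.752, 0.659, -0.0]
force: [1.7, -4.2, 0.3]
width: 0.0242
finger_force: 30.0
```

```bash
python3 st.py
```

```text
t 18.45 bar -97.61 polar -97.88 R 0.147 z 0.0708 Frad 4.0 Fccw 2.3 Fz 0.3 tau [-0.83 -0.35 -0.21]
```

Emit:
servo_tool(
  rows=[
    [-0.0013,0.0002,0,0,0,-0.1],
    [0,0,0,0,0,0],
  ],
)

```text
time_s: 18.62
tcp_pos: [0.4916, -0.1956, 0.0708]
tool_rot: [0.001, 0.755, 0.655, -0.0]
force: [0.4, -5.0, -0.2]
width: 0.0236
finger_force: 30.0
```

Emit:
servo_tool(
  rows=[
    [-0.0012,0.0002,0,0,0,-0.1],
    [0,0,0,0,0,0],
  ],
)

```text
time_s: 18.78
tcp_pos: [0.4901, -0.1953, 0.0706]
tool_rot: [0.001, 0.758, 0.652, -0.0]
force: [0.4, -4.6, 0.7]
width: 0.0235
finger_force: 30.0
```

Emit:
servo_tool(
  rows=[
    [-0.0013,0.0002,0,0,0,-0.1],
    [0,0,0,0,0,0],
  ],
)

```text
time_s: 18.95
tcp_pos: [0.4889, -0.1951, 0.0707]
tool_rot: [0.001, 0.761, 0.649, -0.0]
force: [1.1, -6.0, 0.3]
width: 0.0236
finger_force: 30.0
```

```bash
python3 st.py
```

```text
t 18.95 bar -99.09 polar -99.51 R 0.1469 z 0.0707 Frad 5.7 Fccw 2.0 Fz 0.3 tau [-0.94 -0.25 -0.11]
```

Emit:
servo_tool(
  rows=[
    [-0.0012,0.0002,0,0,0,-0.1],
    [0,0,0,0,0,0],
  ],
)

```text
time_s: 19.12
tcp_pos: [0.488, -0.1949, 0.0707]
tool_rot: [0.001, 0.764, 0.646, -0.0]
force: [1.1, -5.8, -1.2]
width: 0.0241
finger_force: 30.0
```

Emit:
servo_tool(
  rows=[
    [-0.0013,0.0003,0,0,0,-0.1],
    [0,0,0,0,0,0],
  ],
)

```text
time_s: 19.28
tcp_pos: [0.4872, -0.1947, 0.0708]
tool_rot: [0.001, 0.767, 0.642, 0.0]
force: [3.0, -5.6, -1.1]
width: 0.0238
finger_force: 30.0
```

```bash
python3 st.py
```

```text
t 19.2833 bar -100.1 polar -100.21 R 0.1469 z 0.0708 Frad 5.0 Fccw 3.9 Fz -1.1 tau [-1.04 -0.52 -0.21]
```

Emit:
servo_tool(
  rows=[
    [-0.0012,0.0002,0,0,0,0],
    [0,0,0,0,0,0],
  ],
)

```text
time_s: 19.45
tcp_pos: [0.4867, -0.1947, 0.071]
tool_rot: [0.002, 0.767, 0.642, 0.001]
force: [3.4, -5.2, -1.8]
width: 0.024
finger_force: 30.0
```

Emit:
servo_tool(
  rows=[
    [-0.001,0.0002,0,0,0,0],
    [0,0,0,0,0,0],
    [0,0,0,0,0,0],
  ],
)

```text
time_s: 19.7
tcp_pos: [0.4863, -0.1946, 0.0711]
tool_rot: [0.002, 0.767, 0.642, 0.001]
force: [5.2, -5.4, -2.6]
width: 0.0237
finger_force: 30.1
```

```bash
python3 st.py
```

```text
t 19.7 bar -100.09 polar -100.55 R 0.1469 z 0.0711 Frad 4.4 Fccw 6.1 Fz -2.6 tau [-1.26 -1.07 -0.37]
```

Emit:
servo_tool(
  rows=[
    [-0.0012,0.0002,0,0,0,0],
    [0,0,0,0,0,0],
    [0,0,0,0,0,0],
  ],
)

```text
time_s: 19.95
tcp_pos: [0.4858, -0.1945, 0.0713]
tool_rot: [0.003, 0.767, 0.642, 0.002]
force: [6.3, -6.4, -3.6]
width: 0.0236
finger_force: 30.1
```

```bash
python3 st.py
```

```text
t 19.95 bar -100.11 polar -100.74 R 0.1469 z 0.0713 Frad 5.1 Fccw 7.4 Fz -3.6 tau [-1.4  -1.36 -0.51]
```

Emit:
servo_tool(
  rows=[
    [-0.0009,0.0002,0,0,0,0],
    [0,0,0,0,0,0],
    [0,0,0,0,0,0],
  ],
)

```text
time_s: 20.2
tcp_pos: [0.4855, -0.1945, 0.0714]
tool_rot: [0.003, 0.767, 0.642, 0.002]
force: [7.7, -6.9, -4.7]
width: 0.0236
finger_force: 30.2
```

```bash
python3 st.py
```

```text
t 20.2 bar -100.12 polar -100.87 R 0.1469 z 0.0714 Frad 5.3 Fccw 8.8 Fz -4.7 tau [-1.49 -1.59 -0.51]
```

Emit:
servo_tool(
  rows=[
    [0,0,0,0,0,0],
    [0,0,0,0,0,0],
  ],
)

```text
time_s: 20.37
tcp_pos: [0.4855, -0.1945, 0.0714]
tool_rot: [0.003, 0.767, 0.642, 0.002]
force: [8.3, -6.7, -4.0]
width: 0.0234
finger_force: 30.2
```

Emit:
servo_tool(
  rows=[
    [0.001,-0.0002,0,0,0,0],
    [0.001,-0.0002,0,0,0,0],
    [0.001,-0.0002,0,0,0,0],
    [0,0,0,0,0,0],
  ],
)

```text
time_s: 20.7
tcp_pos: [0.4861, -0.1946, 0.0708]
tool_rot: [0.001, 0.766, 0.642, 0.0]
force: [2.4, -5.8, -1.1]
width: 0.024
finger_force: 30.0
```

```bash
python3 st.py
```

```text
t 20.7 bar -100.08 polar -100.62 R 0.1469 z 0.0708 Frad 5.2 Fccw 3.4 Fz -1.1 tau [-1.11 -0.65 -0.27]
```

Emit:
servo_tool(
  rows=[
    [0.001,-0.0002,0,0,0,0],
    [-0.0002,-0.001,0,0,0,0],
    [-0.0002,-0.001,0,0,0,0],
    [-0.0002,-0.001,0,0,0,0],
    [0,0,0,0,0,0],
  ],
)

```text
time_s: 21.12
tcp_pos: [0.4862, -0.1954, 0.0703]
tool_rot: [0.0, 0.766, 0.643, 0.001]
force: [4.3, 0.3, -2.1]
width: 0.0238
finger_force: 30.0
```

```bash
python3 st.py
```

```text
t 21.1167 bar -99.93 polar -100.52 R 0.1477 z 0.0703 Frad -1.1 Fccw 4.2 Fz -2.1 tau [ 0.12 -0.87 -0.21]
```

Emit:
servo_tool(
  rows=[
    [0.001,-0.0002,0.0005,0,0,0],
    [-0.0003,-0.0015,0.0005,0,0,0],
    [-0.0003,-0.0015,0,0,0,0],
    [-0.0003,-0.0015,0,0,0,0],
    [0,0,0,0,0,0],
  ],
)

```text
time_s: 21.53
tcp_pos: [0.4853, -0.2012, 0.071]
tool_rot: [-0.0, 0.766, 0.643, -0.0]
force: [3.1, -0.3, -2.0]
width: 0.0234
finger_force: 30.0
```

```bash
python3 st.py
```

```text
t 21.5333 bar -99.97 polar -100.46 R 0.1536 z 0.071 Frad -0.3 Fccw 3.1 Fz -2.0 tau [-0.03 -0.49 -0.12]
```

Emit:
servo_tool(
  rows=[
    [0.0008,-0.0002,0,0,0,0],
    [-0.0005,-0.003,0,0,0,0],
    [-0.0005,-0.003,0,0,0,0],
    [-0.0005,-0.003,0,0,0,0],
    [-0.0005,-0.003,0,0,0,0],
    [-0.0005,-0.003,0,0,0,0],
  ],
)

```text
time_s: 22.03
tcp_pos: [0.4835, -0.2165, 0.071]
tool_rot: [-0.0, 0.766, 0.643, -0.0]
force: [0.5, -0.7, -2.4]
width: 0.0239
finger_force: 30.0
```

```bash
python3 st.py
```

```text
t 22.0333 bar -99.96 polar -100.11 R 0.1689 z 0.071 Frad 0.6 Fccw 0.6 Fz -2.4 tau [-0.03 -0.09 -0.02]
```

Emit:
servo_tool(
  rows=[
    [-0.0005,-0.003,0,0,0,0],
    [-0.0005,-0.003,0,0,0,0],
    [-0.0005,-0.003,0,0,0,0],
    [-0.0005,-0.003,0,0,0,0],
    [-0.0005,-0.003,0,0,0,0],
    [-0.0005,-0.003,0,0,0,0],
    [-0.0005,-0.003,0,0,0,0],
    [-0.0005,-0.003,0,0,0,0],
    [-0.0005,-0.003,0,0,0,0],
    [-0.0005,-0.003,0,0,0,0],
    [-0.0005,-0.003,0,0,0,0],
    [-0.0005,-0.003,0,0,0,0],
    [-0.0005,-0.003,0,0,0,0],
    [-0.0005,-0.003,0,0,0,0],
    [-0.0005,-0.003,0,0,0,0],
    [-0.0005,-0.003,0,0,0,0],
    [0,0,0,0,0,0],
  ],
)

```text
time_s: 23.45
tcp_pos: [0.4757, -0.2649, 0.0711]
tool_rot: [0.0, 0.766, 0.643, -0.0]
force: [0.3, -0.1, -2.5]
width: 0.0239
finger_force: 30.0
```

```bash
python3 st.py; python3 - <<'E'
from h import *
im=arm.get_image('wrist')[:,:,::-1]; s=arm.get_image('side')[:,:,::-1]; t=arm.get_image('top')[:,:,::-1]
for n,i in zip('wst',(im,s,t)): cv2.imwrite(f'pics/d{n}.png',i)
A=cv2.resize(t[170:290,190:350],(400,300),interpolation=cv2.INTER_CUBIC); B=cv2.resize(s[200:320,220:380],(400,300),interpolation=cv2.INTER_CUBIC)
cv2.imwrite('pics/d.png',np.vstack([np.hstack([A,B]),np.hstack([cv2.resize(im,(400,300)),cv2.resize(s,(400,300))])]))
E
```

```text
t 23.45 bar -100.0 polar -99.9 R 0.2179 z 0.0711 Frad 0.1 Fccw 0.3 Fz -2.5 tau [-0.02 -0.   -0.01]
```

View pics/d.png

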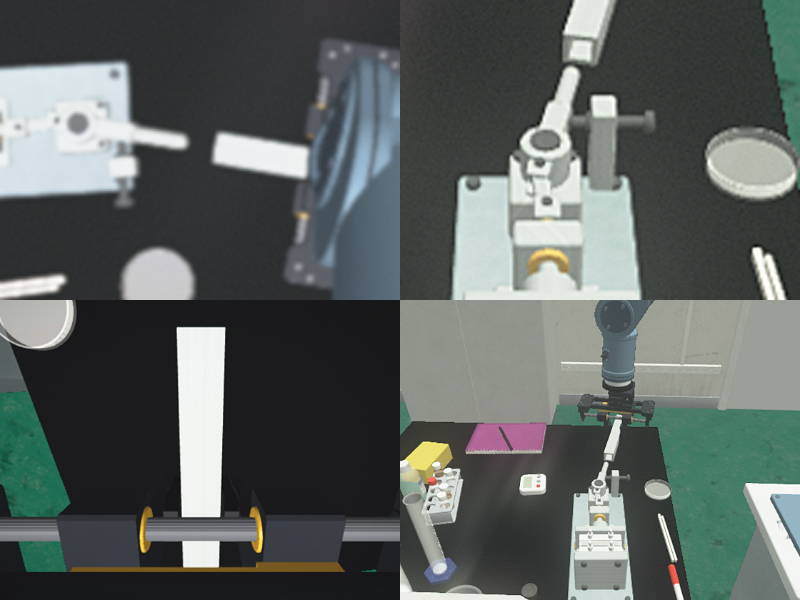

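Emit:
servo_tool(
  rows=[
    [0.0035,-0.003,0,0,0,0.8],
    [0.0035,-0.003,0,0,0,0.8],
    [0.0035,-0.003,0,0,0,0.8],
    [0.0035,-0.003,0,0,0,0.8],
    [0.0035,-0.003,0,0,0,0.8],
    [0.0035,0,0,0,0,0.8],
    [0.0035,0,0,0,0,0.8],
    [0.0035,0,0,0,0,0.8],
    [0.0035,0,0,0,0,0.8],
    [0.0035,0,0,0,0,0.8],
    [0.0035,0,0,0,0,0.8],
    [0.0035,0,0,0,0,0.8],
    [0,0,0,0,0,0],
  ],
)

```text
time_s: 24.68
tcp_pos: [0.5186, -0.2787, 0.0711]
tool_rot: [0.0, 0.437, 0.9, 0.0]
force: [-0.2, 0.4, -3.2]
width: 0.0237
finger_force: 30.0
```

Emit:
servo_tool(
  rows=[
    [0,0,-0.005,0,0,0],
    [0,0,-0.005,0,0,0],
    [0,0,-0.005,0,0,0],
    [0,0,-0.005,0,0,0],
    [0,0,-0.005,0,0,0],
    [0,0,-0.005,0,0,0],
    [0,0,-0.005,0,0,0],
    [0,0,-0.005,0,0,0],
    [0,0,-0.003,0,0,0],
    [0,0,-0.002,0,0,0],
    [0,0,-0.001,0,0,0],
    [0,0,-0.001,0,0,0],
    [0,0,0,0,0,0],
  ],
)

```text
time_s: 25.77
tcp_pos: [0.518, -0.279, 0.0241]
tool_rot: [0.0, 0.438, 0.899, 0.0]
force: [-0.3, 0.2, -3.3]
width: 0.0237
finger_force: 30.0
```

Emit:
servo_tool(
  rows=[
    [0,0,-0.001,0,0,0],
    [0,0,-0.001,0,0,0],
    [0,0,0,0,0,0],
  ],
)

```text
time_s: 26.02
tcp_pos: [0.5179, -0.279, 0.0221]
tool_rot: [-0.0, 0.438, 0.899, -0.0]
force: [-0.0, -0.1, -3.2]
width: 0.0236
finger_force: 30.0
```

Emit:
servo_tool(
  rows=[
    [0,0,-0.0005,0,0,0],
    [0,0,0,0,0,0],
    [0,0,0,0,0,0],
  ],
)

```text
time_s: 26.27
tcp_pos: [0.518, -0.279, 0.0217]
tool_rot: [0.0, 0.438, 0.899, -0.0]
force: [-0.6, 0.9, -1.3]
width: 0.0238
finger_force: 30.0
```

Emit:
servo_tool(
  rows=[
    [0,0,-0.0003,0,0,0],
    [0,0,0,0,0,0],
  ],
)

```text
time_s: 26.43
tcp_pos: [0.518, -0.279, 0.0217]
tool_rot: [0.0, 0.438, 0.899, -0.0]
force: [-1.6, 0.5, 3.7]
width: 0.0238
finger_force: 30.0
```

Emit:
servo_tool(
  rows=[
    [0,0,0,0,0,0],
    [0,0,0,0,0,0],
    [0,0,0,0,0,0],
    [0,0,0,0,0,0],
    [0,0,0,0,0,0],
    [0,0,0,0,0,0],
    [0,0,0,0,0,0],
    [0,0,0,0,0,0],
  ],
  claw=0,
)

```text
time_s: 27.1
tcp_pos: [0.518, -0.279, 0.0213]
tool_rot: [-0.0, 0.438, 0.899, 0.0]
force: [0.6, 0.1, -0.8]
width: 0.0753
finger_force: 0.0
```

Emit:
servo_tool(
  rows=[
    [0,0,0.005,0,0,0],
    [0,0,0.01,0,0,0],
    [0,0,0.015,0,0,0],
    [0,0,0.02,0,0,0],
    [0,0,0.02,0,0,0],
    [0,0,0.02,0,0,0],
    [0,0,0.02,0,0,0],
    [0,0,0.02,0,0,0],
    [0,0,0.02,0,0,0],
    [0,-0.02,0.02,0,0,0],
    [0,-0.03,0.01,0,0,0],
    [0,-0.03,0.01,0,0,0],
    [0,-0.03,0.01,0,0,0],
    [0,-0.03,0,0,0,0],
    [0,-0.03,0,0,0,0],
    [0,-0.03,0,0,0,0],
    [0,0,0,0,0,0],
  ],
)

```text
time_s: 28.52
tcp_pos: [0.5152, -0.4864, 0.2227]
tool_rot: [0.001, 0.441, 0.897, -0.002]
force: [-1.2, -0.1, -0.8]
width: 0.0881
finger_force: 0.0
```

```bash
python3 - <<'E'
from h import *
s=arm.get_image('side')[:,:,::-1]; t=arm.get_image('top')[:,:,::-1]
A=cv2.resize(t[160:280,190:350],(800,600),interpolation=cv2.INTER_CUBIC)
cv2.imwrite('pics/e.png',np.hstack([cv2.resize(t[150:290,200:360],(400,350),interpolation=cv2.INTER_CUBIC),cv2.resize(s[170:310,210:370],(400,350),interpolation=cv2.INTER_CUBIC)]))
E
```

```text
(no output)
```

View pics/e.png

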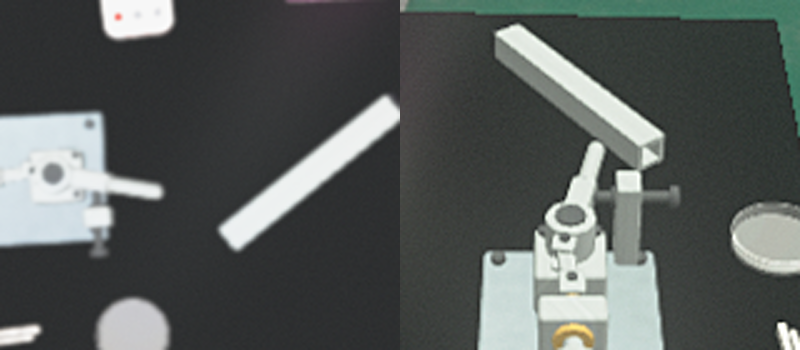

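The lever rests on the screw tip (side crop, about (597,197)). The bar lies flat on the bench, clear of the press, and the gripper is away from everything.

```bash
python3 -c "
from cell import arm; print(arm.hand_in())"
```

```text
the job is handed in; nothing more can be done
None
```

The job is handed in at about 29 s of the 72 s allowed; no verdict came back. The bar went fully home and swung the lever past the dead point onto the stop screw with a pull of about 9 N. It was then drawn off, and the last pictures show the lever against the screw and the bar flat on the bench, clear of the press.

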